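# Sort the can opener and the peeler back into the sloped utensil rack

## Task

The can opener has been put away in the peeler's slot of the sloped wooden utensil rack. First move it to its own slot, the one below the label with the opener's outline, then lay the peeler in the slot below the peeler's label. Both must lie flat and straight between the slot's cheeks, head up the slope and handle end down on the foot ledge; leave the spoon's slot empty and the other things where they are.

Things in the scene. Friction and masses are not known exactly. Their poses are not given: they have to be found in the camera images.
- utensil_rack: Fixed wooden rack, 276 mm wide, top edge 0.18 m up; its bed rises at 38 degrees along the rack's x (away from the robot). Three equal slots side by side, 88 mm apart (rack y = 88, 0, -88 mm). A 19 mm high ledge runs along the bed's lower end and meets the bed at rack x = -95, z = 24 mm. Labels lie 186 to 246 mm up the slope from it. Origin: middle of the underside.
- label_opener: Fixed white label plate, 60 x 62 mm, on the bed above its slot, with a raised dark outline of a can opener (thick short handle, round ring head). The origin is at worktop height, plumb under the slot's seat point (78 mm above it); the middle of the plate is 102 mm along the body's x and 157 mm up.
- label_peeler: Fixed white label plate, 60 x 62 mm, on the bed above its slot, with a raised dark outline of a Y peeler (straight handle, wide U-shaped yoke with a bar across). The origin is at worktop height, plumb under the slot's seat point (78 mm above it); the middle of the plate is 102 mm along the body's x and 157 mm up.
- label_spoon: Fixed white label plate, 60 x 62 mm, on the bed above its slot, with a raised dark outline of a spoon (thin stem, solid oval bowl); this slot stays empty. The origin is at worktop height, plumb under the slot's seat point (78 mm above it); the middle of the plate is 102 mm along the body's x and 157 mm up.
- slot_opener (a point): Seat point of the can opener's slot: on the sloped bed, on the slot's centre line, 87 mm up from the ledge. x points up the slope, y across it to the left, z out of the bed. Two pairs of cheeks guide the slot, 58 mm apart inside, 6 mm thick, 15 mm high: 2 to 40 mm and 135 to 169 mm up from the ledge; fingers have room between the pairs.
- slot_peeler (a point): Seat point of the peeler's slot: on the sloped bed, on the slot's centre line, 87 mm up from the ledge. x points up the slope, y across it to the left, z out of the bed. Two pairs of cheeks guide the slot, 58 mm apart inside, 6 mm thick, 15 mm high: 2 to 40 mm and 135 to 169 mm up from the ledge; fingers have room between the pairs.
- slot_spoon (a point): Seat point of the spoon's slot: on the sloped bed, on the slot's centre line, 87 mm up from the ledge. x points up the slope, y across it to the left, z out of the bed. Two pairs of cheeks guide the slot, 58 mm apart inside, 6 mm thick, 15 mm high: 2 to 40 mm and 135 to 169 mm up from the ledge; fingers have room between the pairs.
- can_opener: Can opener, blue handle and steel ring head, 174 x 41 x 20 mm; it grips as a flat bar 174 long, 41 wide, 12 mm thick. Starts in the peeler's slot, head up the slope, handle end on the ledge. Origin: middle of the underside; x points to the head, z out of its upper side. Home when the origin is on its slot's seat point, x up the slope.
- opener_head (a point): Point in the can opener's head, 70 mm from its origin along x, 6 mm above the underside.
- peeler: Y peeler, black handle, wide steel yoke, flat on the worktop, head away from the robot within 40 degrees. Origin: underside near mid-length; -y points to the head. Handle 20 wide, 16 mm thick, y = -32 to 86 mm; yoke 50 wide, 12 mm thick, y = -34 to -90; balance point y = -14. Home: origin 1 mm down the slope from its slot's seat point, -y up the slope.
- peeler_head (a point): Point in the peeler's yoke, 62 mm from its origin along -y, 6 mm above the underside.
- garlic: Bystander, loose: garlic bulb, about 60 mm. Origin: middle of the underside.
- onion: Bystander, loose: brown onion, 82 x 83 x 94 mm. Origin: middle of the underside.
- sardine_tin: Bystander, loose: flat oblong sardine tin, 63 x 105 x 24 mm. Origin: middle of the underside.
- salt_shaker: Bystander, loose: grey and clear salt shaker, 44 mm across, 90 mm high. Origin: middle of the underside.
Mind the look-alikes: they are no part of the job. What is shaped like the can_opener but yellow is not meant.

How it is judged:
By the outcome, as a careful person would: the job done as asked, in the order asked, and still so for the second after the job is handed in, with the robot touching nothing.
It also fails if it takes over 70 s, if anything falls off the work surface, if the arm or the gripper's body presses on something with over 40 N, if the wrist force passes 120 N, or if a joint passes its speed limit or range.

## Robot

A 7-joint arm with a two-finger parallel gripper is mounted at the origin on a cart in front of the work surface, level with it; the furniture and walls round the work are solid. World frame = base frame: x ahead of the robot, y to its left, z up, the work surface at z = 0. Lengths are in m, angles in rad, forces in N, time in s.
With the tool pointing down it reaches from about 0.4 to 0.875 m from the base axis. Payload 6.5 kg.
Tool frame: the origin (TCP) lies midway between the tips of the shut fingers; the grasp point (between the pads) lies 19 mm behind it; z points along the fingers, y is the direction in which the jaws open and shut (so a half turn about z gives the same grasp; the last joint's range is limited). The gripper opens to 85 mm and grips with 20 to 120 N. Pads are 22 mm wide; open, the fingers measure 114 mm over their backs; the gripper's body (76 mm by 85 mm) begins 54 mm behind the grasp point. The pads swing forward as they close: fully open they stand 13 mm farther back than shut.
Start: joints at [-0.066, 0.536, -0.004, 1.538, 0.003, 1.067, -0.071], TCP at [0.65, 0, 0.231] pointing down, gripper open.
Joint ranges: [-2.7, 2.7], [-0.37, 2.16], [-1.27, 1.26], [0.24, 2.4], [-1.31, 4.45], [0.19, 1.91], [-2.76, 2.76]. Speed limits (rad/s): [2.39, 2.39, 3.14, 3.14, 3.14, 3.14, 3.14].

## Interface

Orientations are given as a 3x3 rotation matrix whose columns are the frame's x, y, z axes.
In Python, from cell import observe, capture, camera_model, hand_in gives the robot as it stands.
- The arm moves only by the tool servo_tool, never from a script. Its argument "series" is a list of rows, each a list of 7 numbers: the shift along the tool's x, y, z in cm, then the turn, a rotation vector about the tool's x, y, z in degrees, then the opening, from -1 (shut) to 1 (fully open), so that 0 is half open. In form: [[dx, dy, dz, wx, wy, wz, gripper], ...]. A call has 1 to 10 rows; each row is the pose to reach, as a shift and turn from the pose commanded when the call began, along the tool's axes at that moment; what a row does not reach only later rows make up. A row lasts 1/8 s, in which the tool goes at most 62.5 mm and 10.7 degrees, less where a joint would pass 70% of its speed; a pose out of reach is approached as far as the arm can. A call with a gripper value outside its range is refused whole. The fingers move at their own pace and stop on an object; the grip force is fixed at half the most. Time passes only in rows, so rows that repeat a pose let the fingers close. It gives the time, the measured TCP pose, the force and the opening at its end, in the units of the state.
- observe(): the state, without advancing time (a new reading comes with each control period).
- capture(name): name is "scene" or "side" or "wrist"; returns (picture, depth): 420x560x3 uint8, red, green, blue; 420x560 float32, m along the optical axis (not along the pixel's ray), 0 where there is no reading.
- camera_model(name): a dict with "vfov" (degrees; the focal length in pixels is half the picture's height over the tangent of half this angle, whatever the lens; pixels are square), "cx", "cy" (the principal point, pixels), "extrinsics" (4x4, takes a point from camera to world coordinates). Camera axes: x right, y down, z forward; pixel columns grow to the right and rows downward; lengths in m; the calibration is good to about 2 mm. A picture is of the moment at which its call begins: read the wrist's pose just before it. camera_model takes no time and is no camera call; for the wrist camera it gives the pose at the moment of the call.
- hand_in(): hands the job in, once; it reports no verdict.
The state is a dict: "clock": time; "qpos": joint angles; "dq": joint speeds; "joint_torque": joint torques, N m; "tcp_pos": TCP position; "eef_rot": TCP orientation; "force": force on the tool from outside, world axes, zero at the start; "wrist_torque": the same for the moment, N m; "grip_width": finger opening in m.
Only numpy, scipy, OpenCV 4.12 (cv2) and the standard library are available. Lean on these libraries where they do the work, as an engineer would, in place of code of your own. Each camera call takes 0.05 s, during which the arm holds its last target. There are 200 camera calls.

## Working session

There is one attempt and no reset: what is moved stays moved. The work goes in short steps, Python scripts to look and compute and a tool call to move; the robot and the scene stay as the last step left them, time stands still between calls to the robot, and variables do not carry over. Pictures are saved under pics/ and viewed, about 8 in all and at most 12, crops included, and the job is handed in when it is done.

Besides the shell and the picture viewer there is one more tool, called after "Call:" as name(argument=value, ...) on one line, values as JSON. servo_tool: Moves the arm, as the interface text tells. Its arguments: {"type":"object","properties":{"series":{"type":"array","items":{"type":"array","items":{"type":"number"}}}},"required":["series"]}

```bash
mkdir -p pics
cat > h.py <<'E'
import numpy as np, cv2
from cell import observe, capture, camera_model, hand_in
def shot(n, save=None):
    m=camera_model(n); p,d=capture(n)
    if save: cv2.imwrite('pics/'+save,p[:,:,::-1])
    return p,d,m
def cloud(d,m):
    f=210/np.tan(np.radians(m['vfov'])/2); v,u=np.mgrid[:420,:560]
    P=np.stack([(u-m['cx'])/f*d,(v-m['cy'])/f*d,d],-1)
    E=np.array(m['extrinsics']); W=P@E[:3,:3].T+E[:3,3]; W[d==0]=np.nan
    return W
E
python3 - <<'E'
from h import *
ps=[]
for n in('scene','side','wrist'):
    p,d,m=shot(n); np.savez(n+'.npz',p=p,d=d,m=m); ps.append(p); print(n,m['vfov'],m['cx'],m['cy'],np.round(m['extrinsics'],3).tolist())
cv2.imwrite('pics/a.png',ps[0][:,:,::-1]);cv2.imwrite('pics/b.png',np.hstack(ps[1:])[:,:,::-1][:, :])
im=cv2.resize(np.hstack(ps[1:]),(800,300));cv2.imwrite('pics/b.png',im[:,:,::-1])
s=observe();print(s['clock'],s['tcp_pos'],s['eef_rot'],s['grip_width'])
E
```

```text
scene 53.46730027227992 277.9696543562236 208.0078520761241 [[0.421, -0.54, 0.729, -0.499], [-0.907, -0.266, 0.327, -0.491], [0.018, -0.798, -0.602, 0.938], [0.0, 0.0, 0.0, 1.0]]
side 51.74576282215456 281.15665135290715 215.54513674953074 [[-0.962, -0.145, 0.233, 0.168], [-0.274, 0.496, -0.824, 1.157], [0.004, -0.856, -0.517, 0.848], [0.0, 0.0, 0.0, 1.0]]
wrist 65.21001536328845 279.5155821781782 202.55049173510304 [[1.0, 0.002, -0.001, 0.649], [0.002, -0.962, -0.272, 0.069], [-0.001, 0.272, -0.962, 0.373], [0.0, 0.0, 0.0, 1.0]]
0.15 [ 6.49550294e-01 -7.40634857e-05  2.30622231e-01] [[ 1.75481598e-05  9.99999151e-01 -1.30275148e-03]
 [ 9.99999989e-01 -1.77437847e-05 -1.50151465e-04]
 [-1.50174453e-04 -1.30274883e-03 -9.99999140e-01]] 0.08577416965365924
```

View pics/a.png

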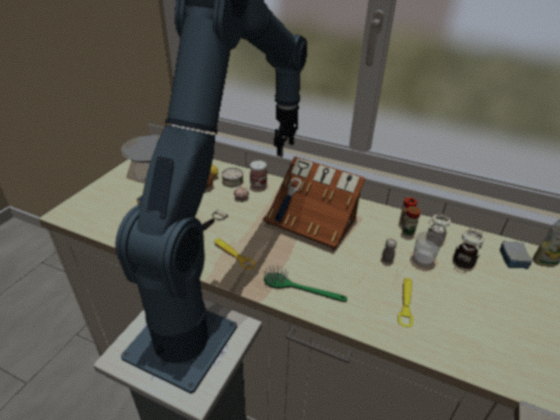

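View pics/b.png

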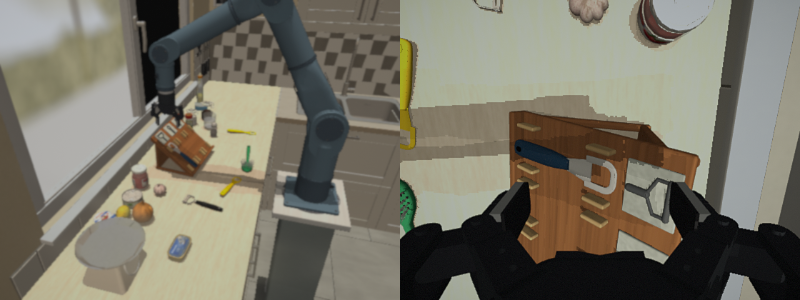

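Run:
```python
from h import *
L={n:np.load(n+'.npz',allow_pickle=True) for n in('scene','side','wrist')}
a=cv2.resize(L['scene']['p'][145:255,200:380],None,fx=4,fy=4,interpolation=2)
b=cv2.resize(L['wrist']['p'][100:380,140:500],None,fx=.8,fy=.8)
cv2.imwrite('pics/c.png',a[:,:,::-1])
for n in L:
    W=cloud(L[n]['d'],L[n]['m'].item()); p=L[n]['p'].astype(int)
    hsv=cv2.cvtColor(L[n]['p'],cv2.COLOR_RGB2HSV)
    # wood: reddish brown, z>.03
    mk=(W[...,2]>.03)&(W[...,2]<.2)&(hsv[...,0]<14)&(hsv[...,1]>110)&(W[...,0]>.4)&(W[...,0]<.95)&(abs(W[...,1])<.3)
    Q=W[mk]
    # plane ransac
    rng=np.random.default_rng(0);best=0
    for _ in range(500):
        t=Q[rng.choice(len(Q),3)];nn=np.cross(t[1]-t[0],t[2]-t[0]);l=np.linalg.norm(nn)
        if l<1e-5: continue
        nn/=l; 
        if abs(abs(nn[2])-.788)>.05: continue
        c=(abs((Q-t[0])@nn)<.003).sum()
        if c>best:best=c;B=(nn,t[0])
    I=Q[abs((Q-B[1])@B[0])<.003];c=I.mean(0);nn=np.linalg.svd(I-c,full_matrices=False)[2][2];nn*=np.sign(nn[2])
    print(n,len(Q),best,'n',nn,'c',c,'yaw',np.degrees(np.arctan2(-nn[1],-nn[0])),'tilt',np.degrees(np.arccos(nn[2])))
    R=cv2.minAreaRect(I[:,:2].astype(np.float32)*1000);print(R,np.round(cv2.boxPoints(R)))
```

```text
scene 3698 2374 n [-0.60853961  0.05621541  0.79152977] c [ 0.60616913 -0.14357843  0.09044468] yaw -5.277865342496829 tilt 37.67129873961723
((623.4586791992188, -125.08363342285156), (272.6835632324219, 193.2509765625), 84.55638885498047) [[ 514. -252.]
 [ 707. -270.]
 [ 733.    1.]
 [ 540.   20.]]
side 2205 1323 n [-0.61151507  0.06115857  0.78886561] c [ 0.61298592 -0.10977978  0.09278515] yaw -5.711248588643462 tilt 37.920373287499636
((624.8766479492188, -120.48448181152344), (276.2489929199219, 193.95933532714844), 84.9106216430664) [[ 516. -249.]
 [ 709. -267.]
 [ 734.    8.]
 [ 541.   26.]]
wrist 19579 17634 n [-0.61288467  0.05696794  0.78811613] c [ 0.63131561 -0.06364868  0.10397025] yaw -5.310412880619202 tilt 37.99019218520274
((627.9212036132812, -112.95411682128906), (253.65936279296875, 193.70101928710938), 84.35301208496094) [[ 519. -230.]
 [ 712. -249.]
 [ 737.    4.]
 [ 544.   23.]]
```

View pics/c.png

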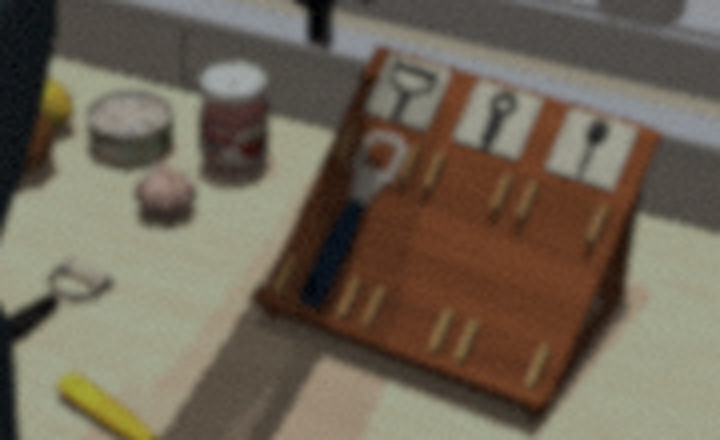

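```bash
cat >> h.py <<'E'
YAW=np.radians(-5.3); T=np.radians(38)
xr=np.array([np.cos(YAW),np.sin(YAW),0]); yr=np.array([-np.sin(YAW),np.cos(YAW),0]); zz=np.array([0,0,1.])
up=np.cos(T)*xr+np.sin(T)*zz; nb=np.cross(up,yr)   # slope axes
E
python3 - <<'E'
from h import *
L=np.load('wrist.npz',allow_pickle=True)
W=cloud(L['d'],L['m'].item()); hsv=cv2.cvtColor(L['p'],cv2.COLOR_RGB2HSV)
c0=np.array([.6313,-.0636,.1040]); led=c0-(.104-.024)/np.tan(T)*xr-(.104-.024)*zz
Q=np.stack([(W-led)@up,(W-led)@yr,(W-led)@nb],-1)*1000  # ledge coords; y about led
yoff=(led@yr)*1000
reg=(Q[...,0]>-20)&(Q[...,0]<260)&(Q[...,2]>-8)&(Q[...,2]<35)&(Q[...,1]+yoff<80)&(Q[...,1]+yoff>-210)
def rep(n,mk):
    k,lab,st,_=cv2.connectedComponentsWithStats(mk.astype(np.uint8))
    for i in range(1,k):
        if st[i,4]>150:
            q=Q[lab==i][:,:3]+[0,yoff,0]; r=cv2.minAreaRect(q[:,:2].astype(np.float32))
            print(n,st[i].tolist(),'rect',np.round(r[0],1),np.round(r[1],1),round(r[2],1),'z',np.round(np.percentile(q[:,2],[5,50,95]),1))
H,S,V=[hsv[...,i].astype(int) for i in range(3)]
rep('blue',reg&(H>95)&(H<130)&(S>90))
rep('pale',reg&(S<60)&(V>110))
rep('cheek',reg&(Q[...,2]>8)&(H>10)&(H<30)&(S>70)&(V>100))
rep('tall',reg&(Q[...,2]>5)&(Q[...,0]<175)&(Q[...,0]>2))
print('yr coord of wood left edge'); m=reg&(H<14)&(S>110)&(abs(Q[...,2])<3); print(np.percentile(Q[m][:,1]+yoff,[99,99.9]), yoff,(led@xr)*1000)
for n in('side','scene'):
    L=np.load(n+'.npz',allow_pickle=True);W=cloud(L['d'],L['m'].item()); hsv=cv2.cvtColor(L['p'],cv2.COLOR_RGB2HSV)
    mk=(W[...,2]>.006)&(W[...,2]<.03)&(W[...,0]>.3)&(W[...,0]<.8)&(W[...,1]>.03)&(W[...,1]<.45)
    k,lab,st,_=cv2.connectedComponentsWithStats(mk.astype(np.uint8))
    for i in range(1,k):
        if st[i,4]>40:
            q=W[lab==i]*1000; r=cv2.minAreaRect(q[:,:2].astype(np.float32)); print(n,st[i].tolist(),np.round(cv2.boxPoints(r)).tolist(),np.median(hsv[lab==i],0),np.median(q[:,2]))
E
```

```text
blue [161, 196, 75, 42, 1578] rect [55.5 21.4] [102.5  23.5] 1.1 z [ 9.6 15.8 18.7]
pale [246, 225, 58, 47, 817] rect [150.9  13.1] [58.5 35.7] 35.4 z [1.5 3.  5.2]
pale [316, 225, 84, 40, 1699] rect [216.4  39.9] [61.8 25.9] 6.1 z [2.9 3.9 4.9]
pale [349, 255, 26, 47, 800] rect [224.1  21.2] [16.5 33.9] 1.3 z [3.  3.9 4.9]
pale [311, 265, 75, 62, 1573] rect [216.2   3.8] [59.7 26.5] 0.7 z [2.9 3.8 4.8]
pale [303, 323, 73, 47, 1211] rect [214.  -41.5] [63.5 25.9] 16.9 z [2.7 3.7 4.7]
cheek [154, 223, 36, 40, 557] rect [  7.4 -16.5] [63.2 37.5] 34.2 z [ 9.9 15.2 19.3]
cheek [254, 275, 36, 19, 220] rect [153.3  -9.9] [ 6.  32.7] 88.9 z [10.3 14.5 15.5]
cheek [252, 299, 35, 20, 216] rect [152.9 -34.5] [33.4  6.1] 0.4 z [11.  14.4 15.5]
tall [164, 172, 30, 12, 223] rect [22.3 53.6] [ 5.7 36.9] 90.0 z [ 6.2 13.7 15.2]
tall [160, 195, 108, 58, 2297] rect [70.9 20. ] [137.5  27.1] 0.6 z [ 5.4 14.  18.6]
tall [259, 201, 41, 18, 397] rect [152.8  53.8] [ 5.8 33.5] 89.9 z [ 6.1 13.9 15.6]
tall [164, 229, 29, 15, 237] rect [ 22.3 -10.3] [36.8  6. ] 0.2 z [ 6.  12.6 15.2]
tall [164, 248, 28, 17,
[... 1372 characters left out ...]
735.0, 225.0], [688.0, 291.0]] [25. 50. 70.] 17.599454101526078
scene [249, 182, 18, 8, 74] [[683.0, 164.0], [715.0, 105.0], [741.0, 119.0], [709.0, 178.0]] [12. 59. 62.] 17.9972528070384
scene [233, 192, 16, 8, 66] [[591.0, 185.0], [618.0, 134.0], [648.0, 150.0], [622.0, 201.0]] [11.  61.  75.5] 22.85755649559229
scene [214, 210, 14, 11, 42] [[470.0, 165.0], [510.0, 159.0], [518.0, 207.0], [478.0, 214.0]] [ 23.  37. 115.] 9.888893251863317
scene [202, 213, 14, 17, 79] [[397.0, 213.0], [397.0, 184.0], [492.0, 185.0], [491.0, 214.0]] [26. 40. 35.] 13.089194730382502
scene [214, 239, 23, 18, 167] [[323.0, 34.0], [349.0, 25.0], [382.0, 120.0], [356.0, 129.0]] [ 26. 174. 153.] 15.364322276101849
```

```bash
cat >> h.py <<'E'
from scipy.spatial.transform import Rotation as Ro
led=np.array([.5293,-.0541,.024])+.0008*up
def slot(s,y,n):  # mm: up from ledge, yr coord absolute, normal
    return led+s/1000*up+(y/1000-led@yr)*yr+n/1000*nb
Rs=np.stack([-up,yr,-nb],1)
def rel(p,R,s=None):
    s=s or observe(); R0=np.array(s['eef_rot'])
    print('row',np.round((np.array(p)-s['tcp_pos'])@R0*100,2),np.round(np.degrees(Ro.from_matrix(R0.T@R).as_rotvec()),2),'t',s['clock'],'g',round(s['grip_width'],4),'F',np.round(s['force'],1))
def where(p): 
    d=np.array(p)-led; return np.round([d@up*1000,(np.array(p)@yr)*1000,d@nb*1000],1)
E
python3 -c "
from h import *
rel(slot(88,21,120),Rs)"
```

```text
row [ -2.78 -12.17   5.76] [-28.07 -30.77 -81.32] t 0.15 g 0.0858 F [-0.6  0.1 -0.1]
```

Call:
servo_tool(series=[[-2.8,-12.2,2,-28.1,-30.8,-81.3,1],[-2.8,-12.2,5.8,-28.1,-30.8,-81.3,1],[-2.8,-12.2,5.8,-28.1,-30.8,-81.3,1],[-2.8,-12.2,5.8,-28.1,-30.8,-81.3,1],[-2.8,-12.2,5.8,-28.1,-30.8,-81.3,1],[-2.8,-12.2,5.8,-28.1,-30.8,-81.3,1],[-2.8,-12.2,5.8,-28.1,-30.8,-81.3,1],[-2.8,-12.2,5.8,-28.1,-30.8,-81.3,1],[-2.8,-12.2,5.8,-28.1,-30.8,-81.3,1],[-2.8,-12.2,5.8,-28.1,-30.8,-81.3,1]])

```text
clock: 1.4
tcp_pos: [0.5225, -0.0352, 0.1625]
eef_rot: [[-0.807, 0.228, 0.544], [0.196, 0.974, -0.117], [-0.557, 0.012, -0.831]]
force: [-0.3, -0.2, -1.4]
grip_width: 0.0856
```

Run:
```python
from h import *
rel(slot(88,21,120),Rs); s=observe(); print(where(s['tcp_pos']),np.round(s['qpos'],2))
p,d,m=shot('wrist','d.png'); W=cloud(d,m)
Q=np.stack([(W-led)@up*1000,(W@yr)*1000,(W-led)@nb*1000],-1)
for n,mk in(('tall',Q[...,2]>6),('any',(Q[...,2]>-30))):
    pass
mk=(Q[...,2]>6)&(Q[...,2]<30)&(Q[...,0]>1.5)&(Q[...,0]<185)&(Q[...,1]>-200)&(Q[...,1]<80)
k,lab,st,_=cv2.connectedComponentsWithStats(mk.astype(np.uint8))
for i in range(1,k):
    if st[i,4]>80:
        q=Q[lab==i]; r=cv2.minAreaRect(q[:,:2].astype(np.float32)); print(st[i].tolist(),np.round(r[0],1),np.round(r[1],1),round(r[2],1),np.round(np.percentile(q[:,2],[5,50,95]),1))
```

```text
row [-0.89  0.85 -0.69] [-4.08 -4.1  -6.78] t 1.4 g 0.0856 F [-0.3 -0.2 -1.4]
[ 77.7  13.2 114.4] [ 0.16  0.28 -0.34  2.38  1.82  0.29 -0.55]
[329, 104, 12, 52, 457] [20.  53.4] [36.8  6. ] 0.0 [10.5 14.6 16. ]
[272, 108, 46, 157, 4215] [63.2 20.6] [123.4  24.9] 0.3 [ 7.  16.6 19.3]
[243, 115, 15, 51, 455] [ 20.4 -10.4] [ 6.1 37.3] 89.8 [ 8.4 14.3 15.9]
[211, 119, 17, 50, 483] [ 20.2 -34.3] [37.   6.4] 0.2 [ 7.5 14.3 15.9]
[130, 129, 20, 49, 561] [ 20.5 -97.8] [ 6.4 37.4] 89.3 [ 7.  13.7 15.6]
[101, 133, 22, 48, 586] [  20.6 -121.9] [37.1  6.9] 0.0 [ 6.9 13.6 15.6]
[25, 142, 24, 47, 661] [  20.4 -185.5] [37.5  7.6] 0.8 [ 6.6 13.  15.4]
[343, 271, 11, 43, 326] [150.3  53.8] [33.7  6.1] 0.1 [ 8.3 14.5 16.1]
[265, 277, 12, 42, 326] [150.4 -10.2] [ 6.4 34.2] 89.8 [ 8.1 14.3 15.9]
[236, 280, 14, 41, 344] [150.4 -34.1] [33.4  6.6] 0.1 [ 7.4 14.2 15.6]
[66, 293, 19, 28, 330] [ 146.8 -185.3] [25.9  7. ] 0.1 [ 6.6 12.6 15.2]
```

View pics/d.png

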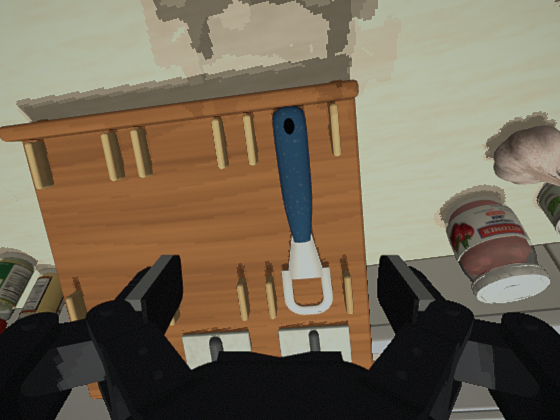

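```bash
python3 -c "
from h import *
rel(slot(88,20.8,65),Rs)"
```

```text
row [-1.38  1.45  4.75] [-4.12 -4.21 -6.91] t 1.45 g 0.0857 F [-0.9  0.6 -1.8]
```

Call:
servo_tool(series=[[-1.4,1.4,2.5,-4.1,-4.2,-6.9,1],[-1.4,1.4,4.7,-4.1,-4.2,-6.9,1],[-1.4,1.4,4.7,-4.1,-4.2,-6.9,1],[-1.4,1.4,4.7,-4.1,-4.2,-6.9,1]])

```text
clock: 1.95
tcp_pos: [0.5622, -0.0309, 0.1314]
eef_rot: [[-0.785, 0.097, 0.612], [0.076, 0.995, -0.06], [-0.615, -0.0, -0.788]]
force: [-0.3, 1.0, 0.4]
grip_width: 0.0857
```

```bash
python3 -c "
from h import *
rel(slot(88,20.8,65),Rs);rel(slot(88,20.8,0),Rs);print(np.round(observe()['qpos'],2))"
```

```text
row [ 0.15 -0.04  0.08] [-0.17 -0.04 -0.2 ] t 1.95 g 0.0857 F [-0.3  1.   0.4]
row [ 0.15 -0.02  6.58] [-0.17 -0.04 -0.2 ] t 1.95 g 0.0857 F [-0.3  1.   0.4]
[ 0.31  0.44 -0.47  2.36  2.35  0.4  -0.87]
```

Call:
servo_tool(series=[[0.15,0,3,0,0,0,1],[0.15,0,5.5,0,0,0,1],[0.15,0,6.4,0,0,0,1],[0.15,0,6.4,0,0,0,0.4],[0.15,0,6.4,0,0,0,-1],[0.15,0,6.4,0,0,0,-1],[0.15,0,6.4,0,0,0,-1],[0.15,0,6.4,0,0,0,-1]])

```text
clock: 2.95
tcp_pos: [0.6006, -0.0342, 0.0812]
eef_rot: [[-0.783, 0.094, 0.615], [0.074, 0.996, -0.059], [-0.617, -0.001, -0.787]]
force: [-6.4, -0.0, 9.4]
grip_width: 0.0395
```

```bash
python3 -c "
from h import *
s=observe();print(where(s['tcp_pos']));rel(slot(88,20.8,1),Rs)"
```

```text
[88.9 21.4  2.5]
row [ 0.09 -0.06  0.15] [-0.09  0.13 -0.05] t 2.95 g 0.0395 F [-6.4 -0.   9.4]
```

Call:
servo_tool(series=[[0,0,-1.5,0,0,0,-1],[0,0,-3,0,0,0,-1],[0,0,-4.5,0,0,0,-1],[0,0,-5,0,0,0,-1]])

```text
clock: 3.45
tcp_pos: [0.5697, -0.0313, 0.1203]
eef_rot: [[-0.784, 0.094, 0.614], [0.074, 0.996, -0.058], [-0.617, -0.0, -0.787]]
force: [-0.2, -0.0, -0.9]
grip_width: 0.039
```

Run:
```python
from h import *
s=observe();print(where(s['tcp_pos']));rel(slot(88,-66.5,52),Rs)
p,d,m=shot('wrist','e.png');W=cloud(d,m)
Q=np.stack([(W-led)@up*1000,(W@yr)*1000,(W-led)@nb*1000],-1)
hsv=cv2.cvtColor(p,cv2.COLOR_RGB2HSV);mk=(hsv[...,0]>95)&(hsv[...,0]<130)&(hsv[...,1]>90)&(Q[...,2]>30)&(Q[...,2]<90)
q=Q[mk];r=cv2.minAreaRect(q[:,:2].astype(np.float32));print(len(q),np.round(r[0],1),np.round(r[1],1),r[2],np.polyfit(q[:,0],q[:,2],1))
```

```text
[88.6 21.4 52.4]
row [ 0.05 -8.79  0.05] [-0.08  0.09 -0.08] t 3.45 g 0.039 F [-0.2 -0.  -0.9]
12454 [53.8 13.8] [102.7  62.7] 16.287750244140625 [-5.38768312e-02  6.88422578e+01]
```

View pics/e.png

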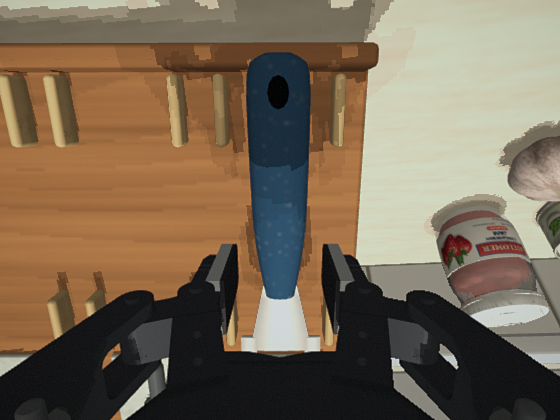

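Call:
servo_tool(series=[[-0.05,-4.4,0,0,0,0,-1],[-0.05,-8.75,0,0,0,0,-1],[-0.05,-8.75,0,0,0,0,-1],[-0.05,-8.75,2,0,0,0,-1],[-0.05,-8.75,3.8,0,0,0,-1],[-0.05,-8.75,4.8,0,0,0,-1],[-0.05,-8.75,4.95,0,0,0,-1],[-0.05,-8.75,4.95,0,0,0,-1]])

```text
clock: 4.5
tcp_pos: [0.5927, -0.1202, 0.0812]
eef_rot: [[-0.784, 0.093, 0.614], [0.073, 0.996, -0.057], [-0.617, 0.0, -0.787]]
force: [-3.9, 0.9, 6.0]
grip_width: 0.0396
```

Run:
```python
from h import *
s=observe();print(where(s['tcp_pos']));rel(slot(88.6,-66.1,2.5),Rs)
```

```text
[ 89.  -64.9   2.4]
row [ 0.04 -0.12 -0.01] [-0.    0.08 -0.01] t 4.5 g 0.0396 F [-3.9  0.9  6. ]
```

Call:
servo_tool(series=[[0,-0.12,0,0,0,0,-1],[0,-0.12,0,0,0,0,-1],[0,-0.12,0,0,0,0,1],[0,-0.12,0,0,0,0,1],[0,-0.12,0,0,0,0,1],[0,-0.12,-1,0,0,0,1],[0,-0.12,-3,0,0,0,1],[0,-0.12,-6,0,0,0,1],[0,-0.12,-9,0,0,0,1],[0,-0.12,-9,0,0,0,1]])

```text
clock: 5.75
tcp_pos: [0.5368, -0.1178, 0.1532]
eef_rot: [[-0.783, 0.095, 0.615], [0.074, 0.995, -0.06], [-0.618, -0.002, -0.786]]
force: [0.1, -0.2, -0.5]
grip_width: 0.0855
```

Run:
```python
from h import *
s=observe();print(where(s['tcp_pos']),s['grip_width'],np.round(s['qpos'],2))
p,d,m=shot('wrist');W=cloud(d,m)
Q=np.stack([(W-led)@up*1000,(W@yr)*1000,(W-led)@nb*1000],-1)
mk=(Q[...,2]>6)&(Q[...,2]<30)&(Q[...,0]>1.5)&(Q[...,0]<185)&(Q[...,1]>-200)&(Q[...,1]<80)
k,lab,st,_=cv2.connectedComponentsWithStats(mk.astype(np.uint8))
for i in range(1,k):
    if st[i,4]>200:
        q=Q[lab==i]; r=cv2.minAreaRect(q[:,:2].astype(np.float32)); print(st[i].tolist(),np.round(r[0],1),np.round(r[1],1),round(r[2],1),np.round(np.percentile(q[:,2],[5,50,95]),1))
# peeler from side: head & handle
for n in('side','scene'):
    p,d,m=shot(n);W=cloud(d,m);v=p.max(2)
    mk=(W[...,2]>.005)&(W[...,2]<.025)&(W[...,0]>.32)&(W[...,0]<.53)&(W[...,1]>.14)&(W[...,1]<.3)
    hn=mk&(v<70); q=W[hn][:,:2]*1000; c=q.mean(0); dr=np.linalg.svd(q-c,full_matrices=False)[2][0];dr*=np.sign(dr[0]);t=(q-c)@dr
    print(n,len(q),'c',c,'ang',np.degrees(np.arctan2(dr[1],dr[0])),t.min(),t.max(),'all max',((W[mk][:,:2]*1000-c)@dr).max(),((W[mk][:,:2]*1000-c)@dr).min())
    cv2.imwrite('pics/pl_'+n+'.png',cv2.resize(p[190:310,180:360] if n=='scene' else p[230:310,220:340],None,fx=4,fy=4)[:,:,::-1])
```

```text
[ 89.3 -67.7  93.6] 0.08551443489311684 [ 0.64  0.38 -0.54  2.38  2.63  0.27 -0.92]
[264, 79, 38, 171, 5299] [ 61.7 -65.1] [120.5  24.7] 0.5 [ 7.  16.6 19.4]
[90, 80, 23, 60, 840] [  20.4 -185.9] [ 6.6 37.7] 89.8 [ 7.1 13.8 15.6]
[190, 80, 15, 59, 658] [  20.2 -122.4] [ 6.6 36.7] 89.8 [ 7.8 14.2 15.8]
[227, 80, 12, 59, 597] [ 20.2 -98.5] [36.6  6.3] 0.2 [ 9.3 14.4 15.9]
[324, 80, 12, 59, 602] [ 20.1 -34.6] [ 6.3 36.6] 89.9 [ 9.  14.5 15.9]
[359, 80, 14, 59, 662] [ 20.  -10.7] [36.9  6.5] 0.4 [ 7.9 14.4 16. ]
[451, 80, 23, 59, 864] [20.1 52.8] [37.1  7. ] 0.3 [ 7.1 14.  15.9]
[203, 263, 12, 45, 404] [ 150.4 -122.1] [ 6.1 33.5] 90.0 [ 7.2 14.2 15.6]
[431, 263, 14, 32, 298] [144.2  53.3] [21.8  6.3] 3.8 [ 6.7 14.  15.8]
[118, 264, 14, 27, 247] [ 143.2 -185.7] [19.3  6.7] 1.9 [ 7.2 13.8 15.4]
[235, 264, 10, 44, 375] [150.5 -98.2] [33.9  6.3] 0.2 [ 8.1 14.3 15.8]
[318, 264, 10, 44, 373] [150.7 -34.2] [ 6.3 34. ] 90.0 [ 8.  14.5 15.8]
[348, 264, 12, 44, 410] [150.3 -10.3] [34.   6.4] 0.5 [ 7.3 14.3 15.8]
side 157 c [402.32717449 209.2110668 ] ang -10.802538753054787 -55.2666559588395 57.80369517037859 all max 114.78533357226902 -58.53766563399178
scene 90 c [415.53791136 196.81316616] ang -5.877503498699215 -47.53329496451587 49.292842990090016 all max 107.38503548612347 -47.53329496451587
```

```bash
cat >> h.py <<'E'
def Rd(deg):
    a=np.radians(deg); d=np.array([np.cos(a),np.sin(a),0]); return np.stack([-d,np.cross(-zz,-d),-zz],1)
E
python3 -c "
from h import *
rel([.45,.20,.19],Rd(-12));rel([.48,.04,.22],Rd(-8))"
```

```text
row [  6.88  30.77 -10.27] [ 2.19 38.03  6.32] t 5.9 g 0.0852 F [ 0.8 -0.6 -0.3]
row [ 1.48 15.13 -9.86] [ 0.86 38.07  2.46] t 5.9 g 0.0852 F [ 0.8 -0.6 -0.3]
```

Call:
servo_tool(series=[[0.5,5,-5,0.3,9,1,1],[1,10,-8,0.5,18,1.5,1],[1.5,15,-10,0.9,27,2.5,1],[3,20,-10,2.2,38,6.3,1],[5,25,-10,2.2,38,6.3,1],[6.9,30.8,-10.3,2.2,38,6.3,1],[6.9,30.8,-10.3,2.2,38,6.3,1],[6.9,30.8,-10.3,2.2,38,6.3,1],[6.9,30.8,-10.3,2.2,38,6.3,1],[6.9,30.8,-10.3,2.2,38,6.3,1]])

```text
clock: 7.15
tcp_pos: [0.4687, 0.1305, 0.1857]
eef_rot: [[-0.977, 0.212, -0.003], [0.212, 0.977, 0.002], [0.003, 0.002, -1.0]]
force: [1.0, 0.9, 0.1]
grip_width: 0.0853
```

Run:
```python
from h import *
rel([.45,.20,.19],Rd(-12));print(np.round(observe()['qpos'],2))
p,d,m=shot('wrist','f.png');W=cloud(d,m)
v=p.max(2).astype(int);mk=(W[...,2]>.004)&(W[...,2]<.03)&(abs(W[...,0]-.43)<.13)&(abs(W[...,1]-.2)<.1)
q=W[mk]*1000; r=cv2.minAreaRect(q[:,:2].astype(np.float32));print(len(q),np.round(cv2.boxPoints(r)).tolist(),r[2])
hn=mk&(v<70); q=W[hn][:,:2]*1000; r=cv2.minAreaRect(q.astype(np.float32));print(len(q),r,np.percentile(W[hn][:,2],[10,50,90]))
```

```text
row [ 3.3  6.4 -0.4] [ 0.1  -0.19 -0.23] t 7.15 g 0.0853 F [1.  0.9 0.1]
[ 0.28  0.44 -0.79  1.97  0.39  0.9   0.64]
4362 [[339.0, 101.0], [513.0, 93.0], [519.0, 211.0], [345.0, 219.0]] 87.40473937988281
2796 ((424.3223571777344, 156.89700317382812), (114.06893157958984, 165.09971618652344), 86.62240600585938) [0.01196489 0.01490751 0.01647607]
```

View pics/f.png

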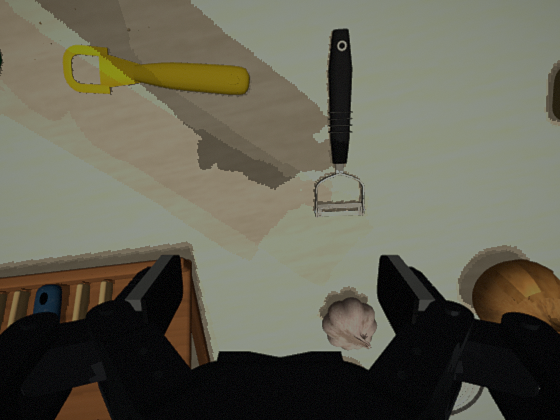

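Run:
```python
from h import *
p=cv2.imread('pics/f.png')[:,:,::-1]; p2,d,m=shot('wrist');W=cloud(d,m)
p=p2;v=p.max(2).astype(int);mk=(W[...,2]>.005)&(W[...,2]<.03)&(v<80); u=np.arange(560)[None]; mk&=(u>300)&(u<380)
mk[230:]=0
q=W[mk][:,:2]*1000; r=cv2.minAreaRect(q.astype(np.float32));print(len(q),r)
c=q.mean(0); dr=np.linalg.svd(q-c,full_matrices=False)[2][0];dr*=np.sign(dr[0]);t=(q-c)@dr
print(c,np.degrees(np.arctan2(dr[1],dr[0])),t.min(),t.max())
a=(t.min())+86; o=c+a*dr; g=o+14*dr; print('origin',o,'grasp',g)
ml=(W[...,2]>.004)&(W[...,2]<.03)&(u>300)&(u<380);ml[230:]=0; q=W[ml][:,:2]*1000-o; print('extent',(q@dr).min(),(q@dr).max())
h=q[(q@dr)>55]; pr=h@np.array([-dr[1],dr[0]]); print('yoke lateral',pr.min(),pr.max())
A=np.degrees(np.arctan2(dr[1],dr[0])); rel([g[0]/1000,g[1]/1000,.05],Rd(A)); rel([g[0]/1000,g[1]/1000,.002],Rd(A))
```

```text
2704 ((428.12548828125, 198.92349243164062), (48.416046142578125, 167.43858337402344), 78.92227172851562)
[403.96638436 201.01149451] -10.158501603950368 -59.59500758256434 108.23462179440975
origin [429.9574418  196.35439696] grasp [443.73797234 193.88519096]
extent -86.58694938382881 85.25820918729468
yoke lateral -23.562035589369458 26.44208225781215
row [ 3.21  5.04 13.69] [ 0.27 -0.13 -1.22] t 7.25 g 0.0858 F [-0.7 -0.1  0.8]
row [ 3.2   5.02 18.49] [ 0.27 -0.13 -1.22] t 7.25 g 0.0858 F [-0.7 -0.1  0.8]
```

Call:
servo_tool(series=[[3.2,5,5,0.3,-0.1,-1,1],[3.2,5,10,0.3,-0.1,-1,1],[3.2,5,13.7,0.3,-0.1,-1,1],[3.2,5,13.7,0.3,-0.1,-1,1],[3.2,5,16,0.3,-0.1,-1,1],[3.2,5,18.2,0.3,-0.1,-1,1],[3.2,5,18.2,0.3,-0.1,-1,1]])

```text
clock: 8.12
tcp_pos: [0.4466, 0.1846, 0.0047]
eef_rot: [[-0.982, 0.191, 0.0], [0.191, 0.982, -0.006], [-0.001, -0.006, -1.0]]
force: [-0.8, -0.5, -0.1]
grip_width: 0.0851
```

Run:
```python
from h import *
rel([.4437,.1939,.004],Rd(-10.5)); print(np.round(observe()['qpos'],2))
```

```text
row [0.46 0.86 0.06] [-0.36  0.07 -0.5 ] t 8.125 g 0.0851 F [-0.8 -0.5 -0.1]
[-0.05  0.73 -0.55  2.06  0.73  0.56  0.25]
```

Call:
servo_tool(series=[[0.46,0.86,0.03,-0.3,0,-0.3,1],[0.46,0.86,0.03,-0.3,0,-0.3,1],[0.46,0.86,0.03,-0.3,0,-0.3,1]])

```text
clock: 8.5
tcp_pos: [0.444, 0.1944, 0.0048]
eef_rot: [[-0.983, 0.185, 0.003], [0.185, 0.983, -0.0], [-0.003, 0.0, -1.0]]
force: [-0.4, -0.4, 0.4]
grip_width: 0.0857
```

Run:
```python
from h import *
rel([.4437,.1939,.004],Rd(-10.5))
p,d,m=shot('wrist','g.png')
```

```text
row [ 0.02 -0.06  0.08] [ 0.01  0.17 -0.17] t 8.5 g 0.0857 F [-0.4 -0.4  0.4]
```

View pics/g.png

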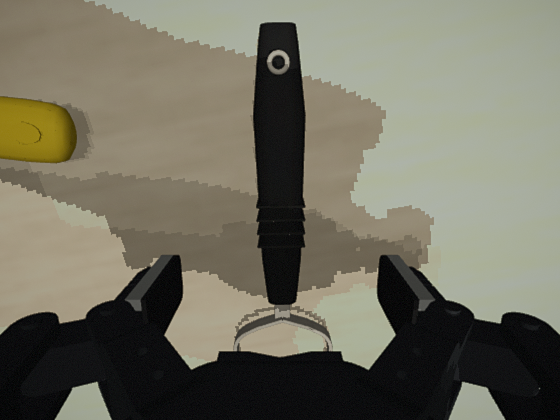

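Call:
servo_tool(series=[[0,0,0,0,0,0,-1],[0,0,0,0,0,0,-1],[0,0,0,0,0,0,-1],[0,0,0,0,0,0,-1],[0,0,0,0,0,0,-1],[0,0,-3,0,0,0,-1],[0,0,-7,0,0,0,-1],[0,0,-12,0,0,0,-1],[0,0,-16,0,0,0,-1],[0,0,-16,0,0,0,-1]])

```text
clock: 9.8
tcp_pos: [0.445, 0.1951, 0.1665]
eef_rot: [[-0.983, 0.186, 0.007], [0.186, 0.983, 0.001], [-0.007, 0.002, -1.0]]
force: [-0.0, -0.2, -1.5]
grip_width: 0.0184
```

Run:
```python
from h import *
s=observe();print(s['grip_width'],s['tcp_pos'])
p,d,m=shot('wrist');W=cloud(d,m)
# peeler in tool frame
R=np.array(s['eef_rot']);Q=(W-s['tcp_pos'])@R*1000
mk=(abs(Q[...,2]+8)<25)&(abs(Q[...,1])<35)&(Q[...,0]>25)&(Q[...,0]<130)&(p.max(2)<90)
q=Q[mk];print(len(q),np.percentile(q[:,0],[0,100]),'y fit',np.polyfit(q[:,0],q[:,1],1),'z fit',np.polyfit(q[:,0],q[:,2],1))
r=cv2.minAreaRect(q[:,:2].astype(np.float32));print(r)
rel(slot(101,22,75),Rs)
```

```text
0.018415172829051106 [0.44499714 0.19513213 0.16653189]
8808 [ 25.00025151 100.24630052] y fit [-0.00978022  0.15726954] z fit [  0.01731998 -11.87684668]
((62.622257232666016, -0.5411100387573242), (21.107202529907227, 75.24737548828125), 89.99063110351562)
row [-16.13 -19.81   1.96] [ -1.78 -37.74  -5.21] t 9.85 g 0.0178 F [-0.  -0.1 -1.5]
```

Call:
servo_tool(series=[[-4,-5,0,-0.5,-9,-1.3,-1],[-8,-10,0,-0.9,-19,-2.6,-1],[-12,-15,1,-1.3,-28,-3.9,-1],[-16.1,-19.8,2,-1.8,-37.7,-5.2,-1],[-16.1,-19.8,2,-1.8,-37.7,-5.2,-1],[-16.1,-19.8,2,-1.8,-37.7,-5.2,-1],[-16.1,-19.8,2,-1.8,-37.7,-5.2,-1],[-16.1,-19.8,2,-1.8,-37.7,-5.2,-1]])

```text
clock: 10.85
tcp_pos: [0.5625, -0.0311, 0.1415]
eef_rot: [[-0.79, 0.092, 0.607], [0.073, 0.996, -0.056], [-0.609, 0.001, -0.793]]
force: [0.3, -0.0, -0.4]
grip_width: 0.0182
```

Run:
```python
from h import *
rel(slot(101,22,75),Rs);print(np.round(observe()['qpos'],2))
```

```text
row [-0.51  0.1  -0.15] [ 0.04 -0.47 -0.01] t 10.85 g 0.0182 F [ 0.3 -0.  -0.4]
[ 0.41  0.43 -0.57  2.34  2.23  0.39 -0.72]
```

Call:
servo_tool(series=[[-0.5,0.05,1,0,-0.4,0,-1],[-0.5,0.05,3,0,-0.4,0,-1],[-0.5,0.05,3.8,0,-0.4,0,-1],[-0.5,0.05,3.8,0,-0.4,0,-1]])

```text
clock: 11.35
tcp_pos: [0.5918, -0.0315, 0.1166]
eef_rot: [[-0.783, 0.091, 0.615], [0.072, 0.996, -0.056], [-0.618, 0.0, -0.787]]
force: [-0.5, 0.6, -1.5]
grip_width: 0.0183
```

Run:
```python
from h import *
rel(slot(101,21.5,5),Rs);s=observe();print(where(s['tcp_pos']))
p,d,m=shot('wrist','i.png');W=cloud(d,m)
Q=np.stack([(W-led)@up*1000,(W@yr)*1000,(W-led)@nb*1000],-1)
mk=(p.max(2)<80)&(Q[...,2]>25)&(Q[...,2]<65)&(Q[...,0]<75)&(abs(Q[...,1]-22)<25)
q=Q[mk];print('handle',len(q),q[:,0].min(),'y',np.polyfit(q[:,0]-101,q[:,1],1),'z',np.polyfit(q[:,0]-101,q[:,2],1))
```

```text
row [ 0.27 -0.18  3.09] [0.05 0.14 0.03] t 11.35 g 0.0183 F [-0.5  0.6 -1.5]
[103.6  23.3  35.9]
handle 8478 3.3508173930821634 y [9.41023631e-03 2.35814785e+01] z [2.36961201e-02 4.83925337e+01]
```

View pics/i.png

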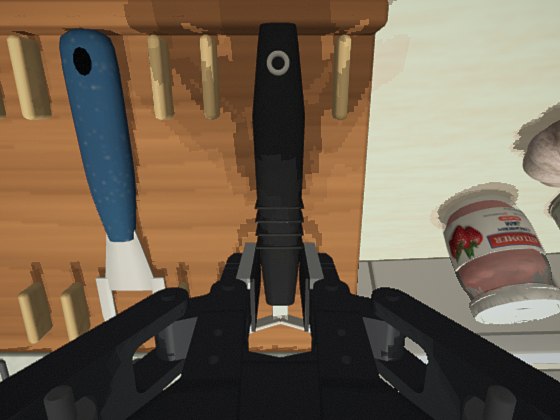

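Call:
servo_tool(series=[[0.2,-0.18,0,0,0,0,-1],[0.2,-0.18,0,0,0,0,-1],[0.2,-0.18,1.5,0,0,0,-1],[0.2,-0.18,2.5,0,0,0,-1],[0.2,-0.18,3,0,0,0,-1],[0.2,-0.18,3.1,0,0,0,-1],[0.2,-0.18,3.1,0,0,0,-1]])

```text
clock: 12.28
tcp_pos: [0.6093, -0.0354, 0.0921]
eef_rot: [[-0.782, 0.092, 0.616], [0.072, 0.996, -0.057], [-0.619, -0.0, -0.785]]
force: [-0.5, -0.7, -1.2]
grip_width: 0.0182
```

Run:
```python
from h import *
rel(slot(101,21.5,4),Rs);s=observe();print(where(s['tcp_pos']))
```

```text
row [0.15 0.05 0.17] [0.02 0.24 0.03] t 12.275 g 0.0182 F [-0.5 -0.7 -1.2]
[102.5  21.    5.7]
```

Call:
servo_tool(series=[[0.05,0.05,0.12,0,0,0,-1],[0.1,0.05,0.2,0,0,0,-1],[0.1,0.05,0.2,0,0,0,-1]])

```text
clock: 12.65
tcp_pos: [0.6099, -0.035, 0.0906]
eef_rot: [[-0.781, 0.091, 0.617], [0.071, 0.996, -0.057], [-0.62, -0.001, -0.785]]
force: [-6.1, 0.2, 10.6]
grip_width: 0.0183
```

Run:
```python
from h import *
rel(slot(101,21.5,4),Rs);s=observe();print(where(s['tcp_pos']))
```

```text
row [ 0.11 -0.    0.02] [-0.    0.32  0.07] t 12.65 g 0.0183 F [-6.1  0.2 10.6]
[102.1  21.5   4.2]
```

Contact with the bed. Release, retreat and check.

Call:
servo_tool(series=[[0.05,0,-0.05,0,0,0,-1],[0.05,0,-0.05,0,0,0,0],[0.05,0,-0.05,0,0,0,0.3],[0.05,0,-0.05,0,0,0,0.3],[0.05,0,-0.8,0,0,0,0.3],[0.05,0,-2.5,0,0,0,0.3],[0.05,0,-5,0,0,0,0.3],[0.05,0,-8.5,0,0,0,0.6],[0.05,0,-8.5,0,0,0,1],[0.05,0,-8.5,0,0,0,1]])

```text
clock: 13.9
tcp_pos: [0.5575, -0.0303, 0.1563]
eef_rot: [[-0.782, 0.092, 0.617], [0.072, 0.996, -0.057], [-0.62, -0.0, -0.785]]
force: [-1.0, 0.2, -0.4]
grip_width: 0.0854
```

Run:
```python
from h import *
s=observe();print(where(s['tcp_pos']),s['grip_width'],np.round(s['force'],1))
p,d,m=shot('wrist','j.png');W=cloud(d,m)
Q=np.stack([(W-led)@up*1000,(W@yr)*1000,(W-led)@nb*1000],-1)
mk=(Q[...,2]>5)&(Q[...,2]<30)&(Q[...,0]>1.5)&(Q[...,0]<185)&(Q[...,1]>-110)&(Q[...,1]<80)
k,lab,st,_=cv2.connectedComponentsWithStats(mk.astype(np.uint8))
for i in range(1,k):
    if st[i,4]>150:
        q=Q[lab==i]; r=cv2.minAreaRect(q[:,:2].astype(np.float32)); print(st[i].tolist(),np.round(r[0],1),np.round(r[1],1),round(r[2],1),np.round(np.percentile(q[:,2],[5,50,95]),1))
mk=(p.max(2)<80)&(Q[...,2]>5)&(Q[...,2]<25)&(Q[...,0]<110)&(Q[...,0]>-10)&(abs(Q[...,1]-22)<25)
q=Q[mk];print('handle',len(q),q[:,0].min(),'y',np.polyfit(q[:,0]-86,q[:,1],1),'z',np.polyfit(q[:,0]-86,q[:,2],1))
```

```text
[101.1  21.3  88.3] 0.08540129144140061 [-1.   0.2 -0.4]
[119, 56, 72, 200, 6756] [ 69.2 -68.6] [135.4  39.4] 3.7 [ 5.6 16.  19.2]
[79, 58, 25, 63, 995] [ 20.2 -98. ] [ 7.  37.4] 89.5 [ 6.1 13.6 15.6]
[184, 58, 16, 63, 763] [ 20.3 -34.4] [37.2  6.6] 0.5 [ 6.3 14.1 15.8]
[223, 58, 14, 63, 678] [ 20.1 -10.5] [37.   6.2] 0.3 [ 7.9 14.5 15.9]
[247, 58, 68, 243, 6395] [86.2 21.3] [169.4  50.9] 1.0 [ 8.9 14.8 17. ]
[323, 58, 14, 63, 675] [20.1 53.3] [37.   6.2] 0.2 [ 8.3 14.7 16. ]
[111, 251, 17, 45, 505] [149.7 -97.7] [31.9  6.6] 1.6 [ 5.9 13.4 15.5]
[232, 251, 10, 47, 406] [150.5 -10.2] [ 6.1 33.8] 89.9 [ 6.9 14.4 15.7]
[317, 251, 11, 47, 411] [150.   53.7] [ 6.3 34.2] 89.6 [ 6.7 14.4 15.9]
[199, 252, 13, 46, 447] [150.4 -34.1] [ 6.4 33.7] 89.7 [ 6.4 14.2 15.7]
handle 4669 -0.8936580493163182 y [1.25525249e-02 2.18344691e+01] z [4.05051739e-04 1.51334251e+01]
```

View pics/j.png

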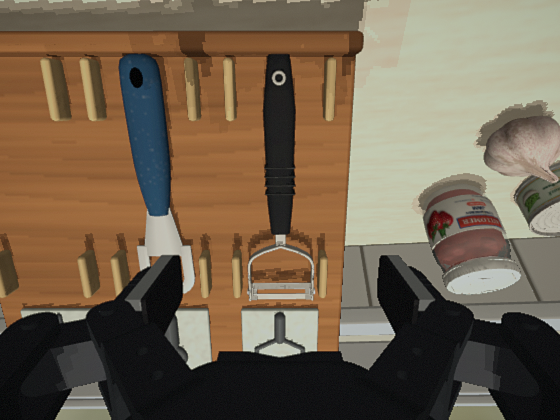

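Run:
```python
from h import *
p,d,m=shot('wrist');W=cloud(d,m)
Q=np.stack([(W-led)@up*1000,(W@yr)*1000,(W-led)@nb*1000],-1)
h=cv2.cvtColor(p,cv2.COLOR_RGB2HSV)
mk=(h[...,0]>95)&(h[...,0]<130)&(h[...,1]>90)&(Q[...,2]>12)&(Q[...,2]<25)&(Q[...,0]<120)
q=Q[mk];print(len(q),q[:,0].min(),q[:,0].max())
for s in range(5,105,15):
    t=q[abs(q[:,0]-s)<5][:,1]
    if len(t): print(s,t.min().round(1),t.max().round(1))
mk=(h[...,1]<70)&(h[...,2]>120)&(Q[...,2]>3)&(Q[...,2]<20)&(Q[...,0]>100)&(Q[...,0]<180)&(abs(Q[...,1]+66)<30)
q=Q[mk]
for s in range(105,180,10):
    t=q[abs(q[:,0]-s)<5][:,1]
    if len(t): print('head',s,t.min().round(1),t.max().round(1))
```

```text
5000 -0.013313832064696747 107.94995995186987
5 -76.3 27.5
20 -76.5 -52.6
35 -76.6 -52.5
50 -76.0 30.6
65 -75.5 30.8
80 -74.0 30.8
95 -71.3 29.7
head 105 -74.7 -54.8
head 115 -77.1 -52.7
head 125 -84.0 -46.6
head 135 -84.9 -44.6
head 145 -84.7 -44.2
head 155 -84.9 -44.2
head 165 -53.0 -45.1
```

```bash
python3 -c "
from h import *
print(hand_in())"
```

```text
the job is handed in; nothing more can be done
None
```

I moved the can opener from the peeler's slot (left) to its own slot in the middle, then laid the peeler in its slot on the left. The spoon's slot on the right stayed empty, and I handed the job in at about 14 s on the robot's clock.

My last wrist-camera measurements, against the slot's cheeks and the ledge:

| | Off slot centre line | Angle | Handle end | Flat? |
|---|---|---|---|---|
| Can opener | about 1.7 mm | straight: handle and head centred on the same line | about 0 mm from the ledge | yes: upper side about 19 mm above the bed for its 20 mm thickness |
| Peeler | within 0.5 mm | under 1° | about −1 to 1.5 mm from the ledge, within camera error | yes |

- **Disagreement:** one whole-outline box fit of the opener gave a 3.7° tilt. Measuring the edges of the handle and head separately showed it straight, so I put that down to how the view cuts its outline.
- **Forces and contact:** the highest wrist force I read was about 12 N, when setting the tools on the bed. The gripper was open and about 88 mm off the bed at hand-in.
- **Other things:** I did not approach any of the bystanders, but I did not re-measure their positions at the end.

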